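Find the blind bore of a spindle spacer by feel and hold it bore-up

ROBOT

A 6-joint arm with a two-finger parallel gripper is mounted at the origin on the work surface. World frame = base frame: x ahead of the robot, y to its left, z up, the work surface at z = 0. Lengths are in m, angles in degrees, forces in N, time in s.
With the tool pointing down it reaches from about 0.375 to 0.9 m from the base axis. Payload 3.1 kg.
Tool frame: the origin (TCP) lies on the centre line of the jaws, within the pads' length; the fingertips stand 25 mm ahead of it and the grasp point (between the pads) lies 6 mm ahead of it; z points along the fingers, y is the line along which they close (so a half turn about z gives the same grasp; the last joint's range is limited). The gripper opens to 87 mm and grips with 3 to 60 N. Pads are 19 mm wide; open, the fingers measure 117 mm over their backs; the gripper's body (75 mm by 190 mm) begins 51 mm behind the grasp point.
Start: joints at [62.825, 30.224, 82.088, -0, 67.689, -10.227], TCP at [0.182, 0.598, 0.248] pointing down, gripper open.
Joint ranges: [-176.69, 176.69], [-43.24, 126.21], [12.49, 139.97], [-82, 262], [0, 151.66], [-163.58, 163.58]. Speed limits (degrees/s): [159.86, 159.86, 180, 180, 180, 180].

INTERFACE

Orientations are given as a 3x3 rotation matrix whose columns are the frame's x, y, z axes.
In Python, from rig import * gives the robot as it stands.
- The arm moves only by the tool step_arm, never from a script. Its argument "steps" is a list of rows, each a list of 7 numbers: the shift along the tool's x, y, z normalised to -1 to 1, where 1 is 0.3 m, then the turn, a rotation vector about the tool's x, y, z normalised to -1 to 1, where 1 is 45 degrees, then the gripper's target within -1 to 1 (shut at 1, half-way at 0, fully open at -1). A call has 1 to 8 rows; each row is the pose to reach, as a shift and turn from the pose commanded when the call began, along the tool's axes at that moment; what a row does not reach only later rows make up. A row lasts 1/12 s, in which the tool goes at most 41.7 mm and 7.16 degrees, less where a joint would pass 70% of its speed; a pose out of reach is approached as far as the arm can. A call with a number of a shift or a turn outside -1 to 1 is refused whole. A call with a gripper value outside its range is refused whole. The fingers move at their own pace and stop on an object; the grip force is fixed at half the most. Time passes only in rows, so rows that repeat a pose let the fingers close. It gives the time, the measured TCP pose, the force, the opening and the grip force at its end, in the units of the state.
- read_state(): the state, without advancing time (a new reading comes with each control period).
- capture(name): name is "scene" or "top" or "wrist"; returns a dict with "image" (400x640x3 uint8, red, green, blue), "vertical_fov" (degrees; the focal length in pixels is half the picture's height over the tangent of half this angle, whatever the lens; pixels are square), "cx", "cy" (the principal point, pixels), "world_from_camera" (4x4, takes a point from camera to world coordinates); the wrist camera has in their place "T_tool_cam" (4x4, takes a point from camera to tool coordinates, whose origin is the TCP and whose axes are the flange's). Camera axes: x right, y down, z forward; pixel columns grow to the right and rows downward; lengths in m; the calibration is good to about 2 mm. A picture is of the moment at which its call begins: read the wrist's pose just before it. There is no depth.
- hand_in(): hands the job in; it is judged then, once.
The state is a dict: "time_s": time; "joint_positions": joint angles; "qvel": joint speeds; "tau": joint torques, N m; "position": TCP position; "tcp_rot": TCP orientation; "force": force on the tool from outside, world axes, zero at the start; "moment": the same for the moment, N m; "opening": opening from 0.0 (shut) to 1.0 (fully open); "grasp_force": force on a finger pad.
Only numpy, scipy, OpenCV 4.12 (cv2) and the standard library are available. Lean on these libraries where they do the work, as an engineer would, in place of code of your own. Each camera call takes 0.05 s, during which the arm holds its last target. There are 200 camera calls.

TASK

Lift the tin out of the way of the feeler pin and stand it on the honeycomb board. Then take the square aluminium spacer and try its ends on the feeler pin until the pin slides well into the one end that has a blind hole, turn the spacer so that this hole faces up, and finish while holding it like that in the gripper, clear of the bench by a hand's breadth or more. Leave the other things on the bench where they are.

Things in the scene. Friction and masses are not known exactly. Their poses are not given: they have to be found in the camera images.
- spacer_center (a point): plain aluminium spacer lying on a side, 70 mm long, 38 x 38 mm across, about 0.24 kg; this point is its centre, 19 mm above the bench at the start. x runs along its length, z is up at the start. One end has a blind round hole on the axis, 22 mm wide, 35 mm deep; the other end is plain. It may point any way: which end has the hole is to be felt on the pin, or seen
- pin_tip (a point): free tip of a level steel pin, 8 mm thick, 60 mm above the bench. It points along this frame's -x, z is up. It stands 48 mm out of the face of a fixed upright, 44 mm wide, 87 mm tall (collar 22 mm wide on its last 4 mm). A foot 90 mm wide, 12 mm tall lies behind that face. With the tin gone the bench is clear for 160 mm ahead of the tip, 70 mm to either side
- tin_center (a point): closed round tin, plain metal, 52 mm across, 62 mm tall, standing just ahead of the pin's tip; this point is its centre, 31 mm above its underside; z is its axis, up
- board_top (a point): centre of the top face of the fixed honeycomb soldering board, 120 x 120 mm, 14 mm thick, lying empty on the bench; z is up
- bur_stand: round holder with small burs and discs standing in it, 100 mm across, 70 mm tall; origin at the centre of its underside; to be left alone
- finger_ring: small brass finger ring lying flat, 24 mm across, 8 mm tall; origin at the centre of its underside; to be left alone
- felt_cone: off-white polishing cone standing on its base, 38 mm across, 52 mm tall; origin at the centre of its underside; to be left alone
- wax_bar: brown bar of polishing compound, 100 x 42 x 28 mm; origin at the centre of its underside; to be left alone
- charcoal: black charcoal block, 85 x 50 x 26 mm; origin at the centre of its underside; to be left alone
- pliers: small pliers lying flat, about 120 mm long and 12 mm thick; origin at the pivot, on the bench; to be left alone
- screwdriver: screwdriver with a wooden handle lying on the bench, about 200 mm long; origin on the bench along its length; to be left alone
- spacer: the same spacer, origin at the centre of the side it lies on at the start, axes as at its centre point
- tin: the same tin, origin at the centre of its underside
- stand: the pin's fixed stand, origin on the bench under the upright's middle, 60 mm behind the pin's tip; axes as at the tip
Things that resemble listed ones, but are neither listed nor needed, are in the scene too. What is shaped like the spacer but blue or purple is not meant.

How it is judged:
By the outcome, as a careful person would: the job done as asked, in the order asked, and still so for the second after the job is handed in, while the arm keeps its last pose, push and grip.
It also fails if it takes over 72 s, if anything falls off the work surface, if the arm or the gripper's body presses on something with over 40 N, if the wrist force passes 120 N, or if a joint passes its speed limit or range.

## Working session

There is one attempt and no reset: what is moved stays moved. The work goes in short steps, Python scripts to look and compute and a tool call to move; the robot and the scene stay as the last step left them, time stands still between calls to the robot, and variables do not carry over. Pictures are saved under pics/ and viewed, at most 10 in all, crops included, and the job is handed in when it is done.

Besides the shell and the picture viewer there is one more tool, called after "Request:" by a JSON object that holds its "name" and its "arguments", one argument or row to a line. step_arm: Moves the arm, as the interface text tells. Scaled input: -1 to 1 covers 0.3 m each way for a shift and 45 degrees each way for a turn. Its arguments: {"type":"object","properties":{"steps":{"type":"array"}},"required":["steps"]}

```bash
mkdir -p pics; ls
cat > h.py <<'E'
from rig import *
import numpy as np, cv2
np.set_printoptions(precision=4,suppress=True)
def cam(n):
    s=read_state(); c=capture(n); im=c["image"]; f=im.shape[0]/2/np.tan(np.radians(c["vertical_fov"])/2)
    if n=="wrist":
        T=np.eye(4);T[:3,:3]=s["tcp_rot"];T[:3,3]=s["position"]; T=T@np.array(c["T_tool_cam"])
    else: T=np.array(c["world_from_camera"])
    return dict(im=im,f=f,cx=c["cx"],cy=c["cy"],T=T)
def ray(c,u,v,z):
    d=c["T"][:3,:3]@np.array([(u-c["cx"])/c["f"],(v-c["cy"])/c["f"],1]); o=c["T"][:3,3]
    return o+d*(z-o[2])/d[2]
def proj(c,p):
    q=c["T"][:3,:3].T@(np.array(p)-c["T"][:3,3]); return q[:2]/q[2]*c["f"]+[c["cx"],c["cy"]]
def save(c,n): cv2.imwrite(f"pics/{n}.png",c["im"][:,:,::-1])
E
python3 - <<'E'
from h import *
import pickle
for n in ("scene","top","wrist"):
    c=cam(n); save(c,n); pickle.dump(c,open(n+".pkl","wb")); print(n,c["f"],c["cx"],c["cy"],c["T"])
s=read_state(); print(s["time_s"],s["position"],s["tcp_rot"])
E
```

```text
pics
scene 467.2269145810524 316.7018880205389 206.1149708141588 [[-0.8527  0.4032 -0.3321  0.9138]
 [ 0.5222  0.6449 -0.558   0.6962]
 [-0.0108 -0.6493 -0.7605  0.9371]
 [ 0.      0.      0.      1.    ]]
top 386.9657577868332 318.2274217503887 199.46349648128603 [[ 0.0039 -0.9756  0.2194  0.3244]
 [-1.     -0.0025  0.0065  0.0334]
 [-0.0058 -0.2194 -0.9756  1.0885]
 [ 0.      0.      0.      1.    ]]
wrist 302.2055479228613 321.93895811752236 199.7029163291369 [[ 0.2922  0.9182  0.2676  0.1086]
 [ 0.9564 -0.2797 -0.0844  0.6191]
 [-0.0027  0.2806 -0.9598  0.3834]
 [ 0.      0.      0.      1.    ]]
0.15 [0.1819 0.5974 0.2468] [[-0.9566  0.2915 -0.0008]
 [ 0.2915  0.9566 -0.0015]
 [ 0.0003 -0.0017 -1.    ]]
```

View pics/top.png

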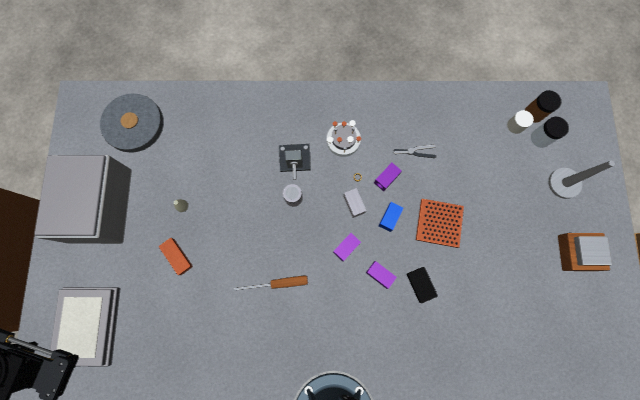

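View pics/scene.png

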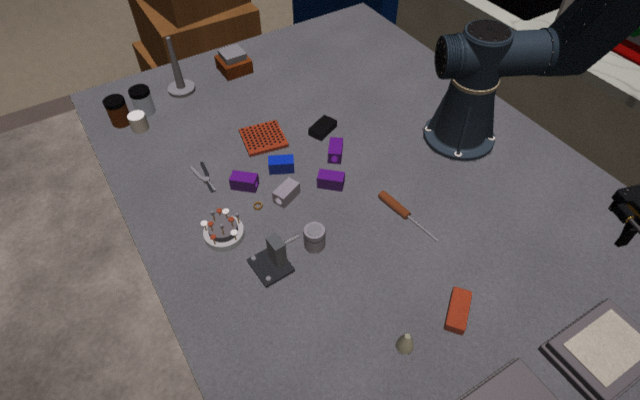

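The top view shows the tin at (292,193), the stand and pin at (294,160), the grey spacer at (355,202), and the board at (441,223). In the scene view, the tin is at (315,237), the pin at (290,240) and the spacer at (286,192).

Run:
```python
import pickle,cv2,numpy as np
from h import *
t=pickle.load(open("top.pkl","rb"));s=pickle.load(open("scene.pkl","rb"))
a=cv2.resize(t["im"][130:240,270:380],None,fx=5,fy=5,interpolation=cv2.INTER_CUBIC)[:, :400]
a=cv2.resize(t["im"][130:225,275:375],(400,380),interpolation=cv2.INTER_CUBIC)
b=cv2.resize(s["im"][170:265,235:335],(400,380),interpolation=cv2.INTER_CUBIC)
cv2.imwrite("pics/crop.png",np.hstack([a,b])[:,:,::-1])
print("tin",ray(t,292,190,.062),"board")
hsv=cv2.cvtColor(t["im"],cv2.COLOR_RGB2HSV)
def blob(m,box):
    x0,y0,x1,y1=box; k=np.zeros_like(m);k[y0:y1,x0:x1]=m[y0:y1,x0:x1]
    cs,_=cv2.findContours(k,0,2); c=max(cs,key=cv2.contourArea); return cv2.boxPoints(cv2.minAreaRect(c)),cv2.contourArea(c)
m=((hsv[:,:,1]>120)&(hsv[:,:,2]>90)).astype(np.uint8)*255
p,A=blob(m,(405,190,475,255));print("board",A,[ray(t,*q,.014) for q in p], np.mean([ray(t,*q,.014) for q in p],0))
m=((hsv[:,:,2]>135)&(hsv[:,:,1]<60)).astype(np.uint8)*255
p,A=blob(m,(335,180,375,225));print("sp",A,p,[ray(t,*q,.038) for q in p], np.mean([ray(t,*q,.038) for q in p],0))
print(hsv[202,355],hsv[192,292],hsv[220,330])
```

```text
tin [0.5816 0.1121 0.062 ] board
board 1721.0 [array([ 0.4522, -0.2264,  0.014 ]), array([ 0.5705, -0.252 ,  0.014 ]), array([ 0.5495, -0.375 ,  0.014 ]), array([ 0.4323, -0.3466,  0.014 ])] [ 0.5011 -0.3     0.014 ]
sp 1701.0 [[335. 180.]
 [374. 180.]
 [374. 224.]
 [335. 224.]] [array([ 0.6169, -0.0065,  0.038 ]), array([ 0.6171, -0.1161,  0.038 ]), array([ 0.4921, -0.1127,  0.038 ]), array([ 0.4918, -0.0058,  0.038 ])] [ 0.5545 -0.0603  0.038 ]
[118  16 190] [105  17 179] [109  20 143]
```

View pics/crop.png

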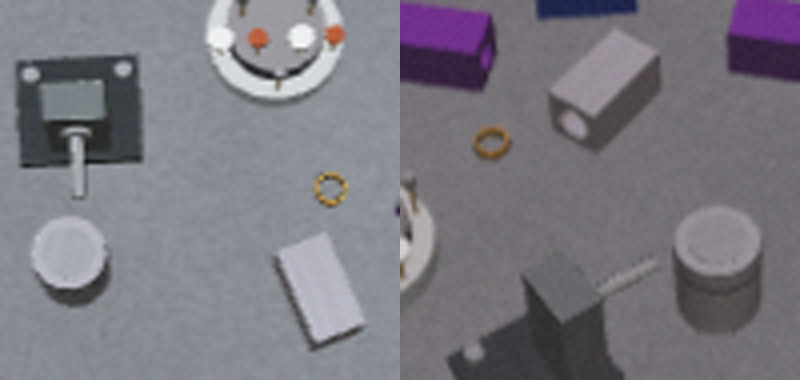

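The crops show the tin top at (292.5,193) and the pin tip at about (295,179). The spacer's +x end (towards the ring) shows a round hole in the scene view, which I'll confirm by feel. Next I work out the move above the tin.

```bash
cat >> h.py <<'E'
from scipy.spatial.transform import Rotation as Ro
def down(a):  # tool down, tool x at azimuth a deg
    a=np.radians(a); x=np.array([np.cos(a),np.sin(a),0]); z=np.array([0,0,-1.]); return np.c_[x,np.cross(z,x),z]
def go(p,R,st=None):
    s=st or read_state(); R0=np.array(s["tcp_rot"]); p0=np.array(s["position"])
    d=R0.T@(np.array(p)-p0); r=Ro.from_matrix(R0.T@R).as_rotvec(degrees=True)
    print("shift",d/.3,"turn",r/45,"dist",np.linalg.norm(d),np.linalg.norm(r))
E
python3 - <<'E'
import pickle
from h import *
t=pickle.load(open("top.pkl","rb"));s=pickle.load(open("scene.pkl","rb"))
print("tin",ray(t,292.5,193,.062), ray(s,235+717/4,170+240/4,.062))
print("tip",ray(t,275+79/4,130+196/4,.064), ray(s,235+655/4,170+264/4,.06))
print("collar",ray(t,275+77/4,130+133/4,.064))
for q in [(344.25,192),(356.75,188.75),(366.25,211.25),(353.5,216)]: print(ray(t,*q,.038))
go([.585,.11,.25],down(180))
E
```

```text
tin [0.5732 0.1106 0.062 ] [0.3756 0.2387 0.062 ]
tip [0.6123 0.105  0.064 ] [0.4163 0.2324 0.06  ]
collar [0.6576 0.1072 0.064 ]
[ 0.5822 -0.0321  0.038 ]
[ 0.5916 -0.0672  0.038 ]
[ 0.5276 -0.0923  0.038 ]
[ 0.5142 -0.0569  0.038 ]
shift [-1.7588 -1.1624 -0.0094] turn [-0.0021 -0.0007 -0.3766] dist 0.6324832378575146 16.947960856665038
```

Request:
{"name": "step_arm", "arguments": {
  "steps": [
    [-0.9,-0.58,0,0,0,-0.19,-1],
    [-0.9,-0.58,0,0,0,-0.19,-1],
    [-0.9,-0.58,0,0,0,-0.19,-1],
    [-0.9,-0.58,0,0,0,-0.19,-1],
    [-0.9,-0.58,0,0,0,-0.19,-1],
    [-0.9,-0.58,0,0,0,-0.19,-1],
    [-0.9,-0.58,0,0,0,-0.19,-1],
    [-0.9,-0.58,0,0,0,-0.19,-1]
  ]
}}

```text
time_s: 0.82
position: [0.3914, 0.3502, 0.2475]
tcp_rot: [[-0.989, 0.147, 0.0], [0.147, 0.989, -0.001], [-0.0, -0.001, -1.0]]
force: [0.5, -0.1, -0.5]
opening: 0.999
grasp_force: 0.0
```

Run:
```python
import pickle
from h import *
s=pickle.load(open("scene.pkl","rb"))
print(ray(s,235+317/4,170+240/4,.062),ray(s,235+255/4,170+264/4,.06))
print(read_state()["position"]);go([.56,.11,.25],down(180))
```

```text
[0.5753 0.1142 0.062 ] [0.6145 0.1087 0.06  ]
[0.3914 0.3502 0.2475]
shift [-0.674  -0.709  -0.0076] turn [-0.0009  0.0005 -0.1883] dist 0.2934700810477248 8.473520716412542
```

Request:
{"name": "step_arm", "arguments": {
  "steps": [
    [-0.67,-0.71,0,0,0,-0.19,-1],
    [-0.67,-0.71,0,0,0,-0.19,-1],
    [-0.67,-0.71,0,0,0,-0.19,-1],
    [-0.67,-0.71,0,0,0,-0.19,-1],
    [-0.67,-0.71,0,0,0,-0.19,-1],
    [-0.67,-0.71,0,0,0,-0.19,-1],
    [-0.67,-0.71,0,0,0,-0.19,-1],
    [-0.67,-0.71,0,0,0,-0.19,-1]
  ]
}}

```text
time_s: 1.48
position: [0.5622, 0.1069, 0.2476]
tcp_rot: [[-1.0, 0.003, 0.005], [0.003, 1.0, -0.003], [-0.005, -0.003, -1.0]]
force: [0.7, 0.9, -0.6]
opening: 1.0
grasp_force: 0.0
```

Run:
```python
import pickle
from h import *
c=cam("wrist"); save(c,"w1"); pickle.dump(c,open("w1.pkl","wb"));print(c["T"])
print("tin top pix",proj(c,[.574,.112,.062]),"tip",proj(c,[.613,.107,.06]),"sp",proj(c,[.554,-.062,.038]))
```

```text
[[ 0.0035  0.9584  0.2854  0.4848]
 [ 1.     -0.0023 -0.0044  0.1065]
 [-0.0036  0.2854 -0.9584  0.3839]
 [ 0.      0.      0.      1.    ]]
tin top pix [328.1986 193.9238] tip [323.7328 226.2046] sp [178.5158 172.2277]
```

View pics/w1.png

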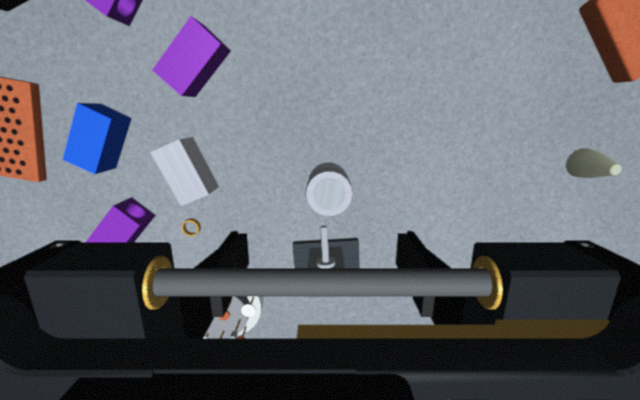

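The tin top at (329,193) and the pin tip at (323,227) match my predictions. I'm descending on the tin.

Request:
{"name": "step_arm", "arguments": {
  "steps": [
    [-0.04,0.017,0.2,0,0,0,-1],
    [-0.04,0.017,0.3,0,0,0,-1],
    [-0.04,0.017,0.4,0,0,0,-1],
    [-0.04,0.017,0.5,0,0,0,-1],
    [-0.04,0.017,0.58,0,0,0,-1],
    [-0.04,0.017,0.63,0,0,0,-1],
    [-0.04,0.017,0.65,0,0,0,-1],
    [-0.04,0.017,0.65,0,0,0,-1]
  ]
}}

```text
time_s: 2.2
position: [0.5675, 0.1187, 0.051]
tcp_rot: [[-1.0, -0.004, -0.004], [-0.004, 1.0, 0.0], [0.004, 0.0, -1.0]]
force: [0.9, 0.1, -0.0]
opening: 1.0
grasp_force: 0.0
```

Request:
{"name": "step_arm", "arguments": {
  "steps": [
    [0,0,0,0,0,0,0.2],
    [0,0,0,0,0,0,0.5],
    [0,0,0,0,0,0,0.5],
    [0,0,0,0,0,0,0.5],
    [0,0,0,0,0,0,0.5],
    [0,0,0,0,0,0,0.5],
    [0,0,0,0,0,0,0.5],
    [0,0,0,0,0,0,0.5]
  ]
}}

```text
time_s: 2.87
position: [0.5698, 0.1174, 0.0532]
tcp_rot: [[-1.0, -0.003, 0.001], [-0.003, 1.0, -0.0], [-0.001, -0.0, -1.0]]
force: [-0.7, -2.4, 5.1]
opening: 0.585
grasp_force: 30.0
```

Request:
{"name": "step_arm", "arguments": {
  "steps": [
    [0,0,-0.07,0,0,0,0.5],
    [0,0,-0.15,0,0,0,0.5],
    [0,0,-0.25,0,0,0,0.5],
    [0,0,-0.35,0,0,0,0.5],
    [0,0,-0.45,0,0,0,0.5],
    [0,0,-0.5,0,0,0,0.5],
    [0,0,-0.5,0,0,0,0.5],
    [0,0,-0.5,0,0,0,0.5]
  ]
}}

```text
time_s: 3.53
position: [0.5694, 0.1179, 0.2027]
tcp_rot: [[-1.0, -0.003, 0.001], [-0.003, 1.0, 0.0], [-0.001, 0.0, -1.0]]
force: [-0.6, 0.5, -0.7]
opening: 0.586
grasp_force: 30.0
```

Request:
{"name": "step_arm", "arguments": {
  "steps": [
    [0.02,-0.1,0,0,0,0,0.5],
    [0.04,-0.2,0,0,0,0,0.5],
    [0.07,-0.32,0,0,0,0,0.5],
    [0.09,-0.44,0,0,0,0,0.5],
    [0.11,-0.55,0,0,0,0,0.5],
    [0.12,-0.64,0,0,0,0,0.5],
    [0.12,-0.7,0,0,0,0,0.5],
    [0.12,-0.7,0,0,0,0,0.5]
  ]
}}

```text
time_s: 4.2
position: [0.5331, -0.0956, 0.2002]
tcp_rot: [[-1.0, 0.002, -0.003], [0.002, 1.0, 0.0], [0.003, 0.0, -1.0]]
force: [0.2, 0.8, -0.7]
opening: 0.588
grasp_force: 30.0
```

Request:
{"name": "step_arm", "arguments": {
  "steps": [
    [0.02,-0.1,0,0,0,0,0.5],
    [0.04,-0.2,0,0,0,0,0.5],
    [0.07,-0.32,0,0,0,0,0.5],
    [0.09,-0.44,0,0,0,0,0.5],
    [0.11,-0.55,0,0,0,0,0.5],
    [0.12,-0.64,0,0,0,0,0.5],
    [0.12,-0.69,0,0,0,0,0.5],
    [0.12,-0.69,0,0,0,0,0.5]
  ]
}}

```text
time_s: 4.87
position: [0.4985, -0.3017, 0.201]
tcp_rot: [[-1.0, 0.0, -0.001], [0.0, 1.0, 0.0], [0.001, 0.0, -1.0]]
force: [0.9, 0.4, -1.8]
opening: 0.588
grasp_force: 30.0
```

Run:
```python
from h import *
import pickle
s=read_state();print(s["position"],s["opening"],s["force"])
go([.498,-.30,.07],down(180),s)
c=cam("top");pickle.dump(c,open("t2.pkl","wb"));w=cam("wrist");pickle.dump(w,open("w2.pkl","wb"));save(w,"w2")
print(proj(w,[.501,-.3,.014]))
```

```text
[ 0.4985 -0.3017  0.201 ] 0.587659201230875 [ 0.8876  0.3669 -1.8489]
shift [0.0014 0.0056 0.4367] turn [ 0.0003 -0.0006 -0.0005] dist 0.1310294895937487 0.038416607957496185
[321.9835 186.6861]
```

View pics/w2.png

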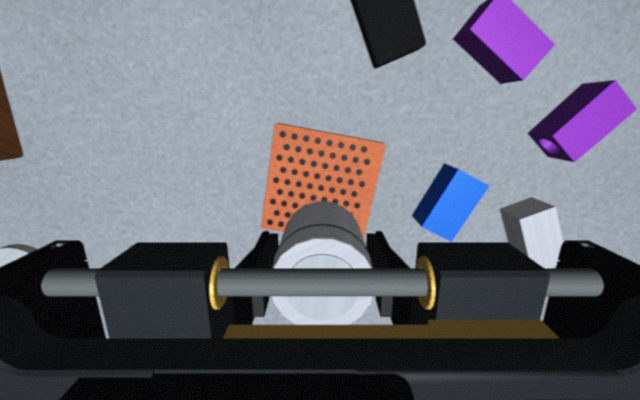

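The board's centre is at about (323,186), as predicted. I'm lowering the tin.

Request:
{"name": "step_arm", "arguments": {
  "steps": [
    [0,0,0.08,0,0,0,0.5],
    [0,0,0.16,0,0,0,0.5],
    [0,0,0.25,0,0,0,0.5],
    [0,0,0.33,0,0,0,0.5],
    [0,0,0.39,0,0,0,0.5],
    [0,0,0.42,0,0,0,0.5],
    [0,0,0.435,0,0,0,0.5],
    [0,0,0.435,0,0,0,0.5]
  ]
}}

```text
time_s: 5.63
position: [0.4985, -0.2977, 0.0714]
tcp_rot: [[-1.0, -0.004, -0.001], [-0.004, 1.0, 0.002], [0.001, 0.002, -1.0]]
force: [-0.4, 0.9, -1.1]
opening: 0.586
grasp_force: 30.0
```

Request:
{"name": "step_arm", "arguments": {
  "steps": [
    [0,0,0.003,0,0,0,0.5],
    [0,0,0.006,0,0,0,0.5],
    [0,0,0.006,0,0,0,0.5],
    [0,0,0.006,0,0,0,0.5]
  ]
}}

```text
time_s: 5.97
position: [0.4989, -0.2998, 0.0712]
tcp_rot: [[-1.0, -0.003, 0.001], [-0.003, 1.0, -0.001], [-0.001, -0.001, -1.0]]
force: [0.0, -0.2, -2.1]
opening: 0.588
grasp_force: 30.0
```

Request:
{"name": "step_arm", "arguments": {
  "steps": [
    [0,0,0.004,0,0,0,0.5],
    [0,0,0.008,0,0,0,0.5],
    [0,0,0.008,0,0,0,0.5]
  ]
}}

```text
time_s: 6.22
position: [0.4984, -0.2995, 0.0678]
tcp_rot: [[-1.0, -0.002, -0.0], [-0.002, 1.0, 0.0], [0.0, 0.0, -1.0]]
force: [0.2, 0.8, -1.7]
opening: 0.584
grasp_force: 30.0
```

Request:
{"name": "step_arm", "arguments": {
  "steps": [
    [0,0,0.004,0,0,0,0.5],
    [0,0,0.006,0,0,0,0.5],
    [0,0,0.006,0,0,0,0.5]
  ]
}}

```text
time_s: 6.47
position: [0.4985, -0.2995, 0.0672]
tcp_rot: [[-1.0, -0.003, 0.0], [-0.003, 1.0, -0.0], [-0.0, -0.0, -1.0]]
force: [-1.9, 1.3, 7.0]
opening: 0.586
grasp_force: 30.0
```

Contact, 7 N. I'm releasing gently and rising.

Request:
{"name": "step_arm", "arguments": {
  "steps": [
    [0,0,0,0,0,0,0],
    [0,0,0,0,0,0,-0.5],
    [0,0,0,0,0,0,-1],
    [0,0,0,0,0,0,-1],
    [0,0,0,0,0,0,-1],
    [0,0,0,0,0,0,-1]
  ]
}}

```text
time_s: 6.97
position: [0.4985, -0.2994, 0.0658]
tcp_rot: [[-1.0, -0.003, -0.0], [-0.003, 1.0, 0.0], [0.0, 0.0, -1.0]]
force: [0.6, 0.6, -1.2]
opening: 0.882
grasp_force: 0.0
```

Request:
{"name": "step_arm", "arguments": {
  "steps": [
    [0,0,-0.08,0,0,0,-1],
    [0,0,-0.16,0,0,0,-1],
    [0,0,-0.3,0,0,0,-1],
    [0,0,-0.43,0,0,0,-1],
    [0,0,-0.55,0,0,0,-1],
    [0,0,-0.62,0,0,0,-1],
    [0,0,-0.62,0,0,0,-1]
  ]
}}

```text
time_s: 7.55
position: [0.501, -0.3015, 0.2579]
tcp_rot: [[-1.0, -0.003, 0.009], [-0.003, 1.0, -0.008], [-0.009, -0.008, -1.0]]
force: [0.5, -0.9, 0.2]
opening: 0.995
grasp_force: 0.0
```

Request:
{"name": "step_arm", "arguments": {
  "steps": [
    [0,0.1,0,0,0,0,-1],
    [0,0.25,0,0,0,0,-1],
    [0.03,0.4,0,0,0,0,-1],
    [0.05,0.55,0,0,0,0,-1],
    [0.06,0.66,0,0,0,0,-1],
    [0.06,0.75,0,0,0,0,-1],
    [0.06,0.8,0,0,0,0,-1],
    [0.06,0.8,0,0,0,0,-1]
  ]
}}

```text
time_s: 8.22
position: [0.4782, -0.0559, 0.2509]
tcp_rot: [[-1.0, -0.007, -0.003], [-0.007, 1.0, 0.002], [0.003, 0.002, -1.0]]
force: [0.4, -1.1, -0.5]
opening: 1.002
grasp_force: 0.0
```

Run:
```python
from h import *
import pickle
s=read_state();print(s["time_s"],s["position"],s["opening"])
w=cam("wrist");pickle.dump(w,open("w3.pkl","wb"));save(w,"w3")
print(proj(w,[.553,-.062,.038]))
```

```text
8.2167 [ 0.4782 -0.0559  0.2509] 1.001563306046423
[317.3115 238.1171]
```

View pics/w3.png

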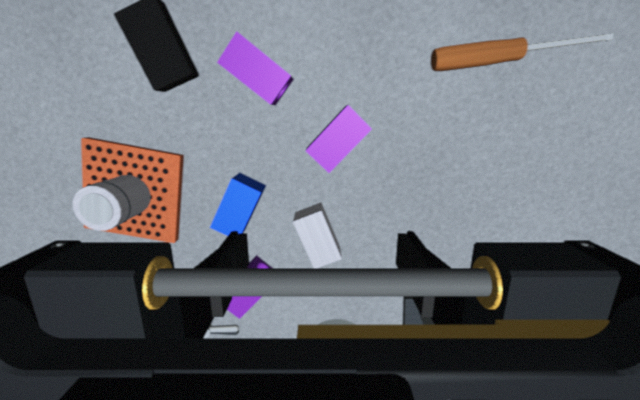

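The tin stands on the board at (115,200). The spacer's top face spans about (294,219), (322,207), (341,259) and (316,269).

Run:
```python
from h import *
import pickle
for n,box in (("w3",(285,200,345,268)),("w1",(145,130,222,210)),("top",(338,183,372,222))):
    c=pickle.load(open(n+".pkl","rb")); g=cv2.cvtColor(c["im"],cv2.COLOR_RGB2GRAY)
    x0,y0,x1,y1=box; k=np.zeros_like(g); r=cv2.GaussianBlur(g,(3,3),0)[y0:y1,x0:x1]
    k[y0:y1,x0:x1]=(r>(182 if n=="w3" else 182))*255
    k=cv2.morphologyEx(k,cv2.MORPH_OPEN,np.ones((3,3)))
    cs,_=cv2.findContours(k,0,2); cc=max(cs,key=cv2.contourArea)[:,0].astype(float)
    P=np.array([ray(c,u,v,.038)[:2] for u,v in cc])
    (m,sz,a)=cv2.minAreaRect((P*1000).astype(np.float32)); print(n,np.percentile(r,[5,25,50,75,95]),cv2.contourArea(cc.astype(np.float32)),m,sz,a)
for n,Q in (("w3",[(294,219),(322,206),(341,259),(316,269)]),("w1",[(151,153),(191,137),(204,192),(180,206)])):
    c=pickle.load(open(n+".pkl","rb")); print(n,[ray(c,*q,.038)[:2] for q in Q])
c=pickle.load(open("w3.pkl","rb"))
for q in [(212,228),(235,237),(264,190),(248,181)]: print("blue",ray(c,*q,.038)[:2])
for q in [(230,300),(252,257),(270,268)]: print("purple",ray(c,*q,.038)[:2])
```

```text
w3 [103. 159. 164. 204. 208.] 1431.0 (556.7088012695312, -62.321346282958984) (69.17323303222656, 37.43186569213867) 22.268352508544922
w1 [ 85. 155. 159. 199. 204.] 1772.5 (555.5599975585938, -61.484336853027344) (69.65019226074219, 37.02103042602539) 22.042964935302734
top [116.25 140.   143.   156.   184.  ] 86.5 (543.2800903320312, -65.89389038085938) (34.559024810791016, 28.866779327392578) 25.11192512512207
w3 [array([ 0.5278, -0.0907]), array([ 0.5109, -0.0564]), array([ 0.5817, -0.0317]), array([ 0.5961, -0.0636])]
w1 [array([ 0.5316, -0.0904]), array([ 0.5137, -0.0423]), array([ 0.5779, -0.035 ]), array([ 0.5953, -0.066 ])]
blue [ 0.5402 -0.1924]
blue [ 0.5521 -0.1648]
blue [ 0.4913 -0.1257]
blue [ 0.4804 -0.1442]
purple [ 0.6427 -0.1782]
purple [ 0.5795 -0.1452]
purple [ 0.595  -0.1229]
```

Run:
```python
from h import *
go([.556,-.062,.03],down(202))
```

```text
shift [-0.258  -0.0159  0.7367] turn [ 0.0012 -0.0024 -0.4813] dist 0.23421561671781377 21.660445162178387
```

Request:
{"name": "step_arm", "arguments": {
  "steps": [
    [-0.1,-0.01,0.05,0,0,-0.15,-0.4],
    [-0.2,-0.015,0.12,0,0,-0.3,-0.4],
    [-0.258,-0.016,0.2,0,0,-0.4,-0.4],
    [-0.258,-0.016,0.3,0,0,-0.48,-0.4],
    [-0.258,-0.016,0.4,0,0,-0.48,-0.4],
    [-0.258,-0.016,0.45,0,0,-0.48,-0.4],
    [-0.258,-0.016,0.45,0,0,-0.48,-0.4],
    [-0.258,-0.016,0.45,0,0,-0.48,-0.4]
  ]
}}

```text
time_s: 8.93
position: [0.5568, -0.0652, 0.1157]
tcp_rot: [[-0.929, -0.369, -0.003], [-0.369, 0.929, 0.001], [0.002, 0.001, -1.0]]
force: [-0.3, -0.3, -0.0]
opening: 0.702
grasp_force: 0.0
```

Run:
```python
from h import *
go([.556,-.062,.03],down(202)); print(read_state()["opening"])
```

```text
shift [-0.0019  0.0105  0.2857] turn [ 0.0019 -0.0028 -0.0073] dist 0.08576925496681949 0.3603644387231608
0.7021506838892004
```

Request:
{"name": "step_arm", "arguments": {
  "steps": [
    [0,0.008,0.07,0,0,0,-0.4],
    [0,0.008,0.14,0,0,0,-0.4],
    [0,0.008,0.2,0,0,0,-0.4],
    [0,0.008,0.25,0,0,0,-0.4],
    [0,0.008,0.28,0,0,0,-0.4],
    [0,0.008,0.285,0,0,0,-0.4],
    [0,0.008,0.285,0,0,0,-0.4]
  ]
}}

```text
time_s: 9.52
position: [0.5571, -0.0624, 0.0321]
tcp_rot: [[-0.929, -0.37, 0.001], [-0.37, 0.929, -0.0], [-0.001, -0.001, -1.0]]
force: [-0.2, -0.3, -0.4]
opening: 0.703
grasp_force: 0.0
```

Request:
{"name": "step_arm", "arguments": {
  "steps": [
    [0,0,0,0,0,0,0.4],
    [0,0,0,0,0,0,0.8],
    [0,0,0,0,0,0,0.8],
    [0,0,0,0,0,0,0.8],
    [0,0,0,0,0,0,0.8],
    [0,0,0,0,0,0,0.8]
  ]
}}

```text
time_s: 10.02
position: [0.5565, -0.0615, 0.0322]
tcp_rot: [[-0.929, -0.37, 0.0], [-0.37, 0.929, 0.0], [-0.0, 0.0, -1.0]]
force: [0.7, 2.0, 5.3]
opening: 0.437
grasp_force: 30.0
```

Request:
{"name": "step_arm", "arguments": {
  "steps": [
    [0,0,-0.07,0,0,0,0.8],
    [0,0,-0.15,0,0,0,0.8],
    [0,0,-0.25,0,0,0,0.8],
    [0,0,-0.35,0,0,0,0.8],
    [0,0,-0.4,0,0,0,0.8],
    [0,0,-0.4,0,0,0,0.8]
  ]
}}

```text
time_s: 10.52
position: [0.5586, -0.0626, 0.1549]
tcp_rot: [[-0.929, -0.371, 0.007], [-0.371, 0.929, -0.003], [-0.006, -0.005, -1.0]]
force: [1.1, -0.7, -3.1]
opening: 0.431
grasp_force: 30.0
```

Run:
```python
from h import *
import pickle
c=pickle.load(open("w1.pkl","rb"));
print("tip",ray(c,323.5,227,.062),"base",ray(c,325.5,262,.062), "stand top?")
t=pickle.load(open("top.pkl","rb"))
print("foot corners",[ray(t,275+u/4,130+v/4,.012)[:2] for u,v in((18,165),(142,158),(138,57),(17,60))])
go([.52,.107,.15],down(180))
```

```text
tip [0.6132 0.1067 0.062 ] base [0.6576 0.109  0.062 ] stand top?
foot corners [array([0.6501, 0.1533]), array([0.6556, 0.0634]), array([0.7332, 0.067 ]), array([0.7307, 0.1561])]
shift [-0.0901  0.5728  0.0138] turn [-0.0051  0.0084  0.4839] dist 0.1740063399997516 21.778791226676965
```

Run:
```python
from h import *
go([.54,.1032,.155],down(183))
```

```text
shift [-0.1475  0.5362 -0.0024] turn [-0.0053  0.0082  0.4172] dist 0.16684179921717762 18.779500511324777
```

Request:
{"name": "step_arm", "arguments": {
  "steps": [
    [-0.03,0.1,0,0,0.004,0.09,0.8],
    [-0.06,0.2,0,0,0.006,0.18,0.8],
    [-0.09,0.32,0,0,0.008,0.28,0.8],
    [-0.12,0.43,0,0,0.008,0.37,0.8],
    [-0.14,0.5,0,0,0.008,0.417,0.8],
    [-0.148,0.536,0,0,0.008,0.417,0.8],
    [-0.148,0.536,0,0,0.008,0.417,0.8],
    [-0.148,0.536,0,0,0.008,0.417,0.8]
  ]
}}

```text
time_s: 11.18
position: [0.5377, 0.1036, 0.1506]
tcp_rot: [[-0.998, -0.054, -0.008], [-0.054, 0.999, -0.002], [0.008, -0.002, -1.0]]
force: [0.1, 0.3, -2.6]
opening: 0.433
grasp_force: 30.0
```

Run:
```python
from h import *
go([.54,.1032,.0732],down(183));print(read_state()["position"])
```

```text
shift [-0.0096 -0.0014  0.2579] turn [-0.0023 -0.0097  0.0026] dist 0.07743057648730109 0.4641553165728953
[0.5377 0.1036 0.1506]
```

Request:
{"name": "step_arm", "arguments": {
  "steps": [
    [0,0,0.06,0,-0.005,0,0.8],
    [0,0,0.13,0,-0.006,0,0.8],
    [0,0,0.2,0,-0.006,0,0.8],
    [0,0,0.25,0,-0.006,0,0.8],
    [0,0,0.258,0,-0.006,0,0.8],
    [0,0,0.258,0,-0.006,0,0.8]
  ]
}}

```text
time_s: 11.68
position: [0.5373, 0.1022, 0.073]
tcp_rot: [[-0.999, -0.051, -0.004], [-0.05, 0.999, -0.001], [0.004, -0.001, -1.0]]
force: [-0.5, -0.2, -1.9]
opening: 0.431
grasp_force: 30.0
```

Run:
```python
from h import *
import pickle
s=read_state();print(s["position"],s["tcp_rot"],s["force"])
c=cam("scene");pickle.dump(c,open("s2.pkl","wb"));t=cam("top")
a=cv2.resize(c["im"][180:275,225:345],(480,380),interpolation=cv2.INTER_CUBIC)
b=cv2.resize(t["im"][140:235,250:330],(320,380),interpolation=cv2.INTER_CUBIC)
cv2.imwrite("pics/pre.png",np.hstack([a,b])[:,:,::-1])
print(proj(c,[.575,.105,.06]),proj(c,[.613,.107,.06]))
```

```text
[0.5373 0.1022 0.073 ] [[-0.9987 -0.0505 -0.0039]
 [-0.0505  0.9987 -0.0015]
 [ 0.004  -0.0013 -1.    ]] [-0.5457 -0.1569 -1.8723]
[312.3662 227.8621] [298.9391 235.2175]
```

View pics/pre.png

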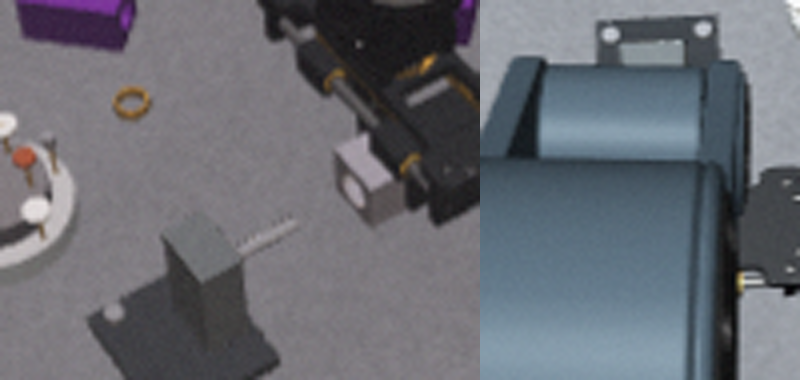

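The pin tip is at (299,235) and the bright disc on the spacer's facing end at (313,227), so they line up with the pin axis. I'm approaching.

Request:
{"name": "step_arm", "arguments": {
  "steps": [
    [-0.03,0,0,0,0,0,0.8],
    [-0.06,0,0,0,0,0,0.8],
    [-0.09,0,0,0,0,0,0.8],
    [-0.115,0,0,0,0,0,0.8],
    [-0.125,0,0,0,0,0,0.8],
    [-0.13,0,0,0,0,0,0.8],
    [-0.135,0,0,0,0,0,0.8],
    [-0.14,0,0,0,0,0,0.8]
  ]
}}

```text
time_s: 12.45
position: [0.579, 0.1062, 0.0739]
tcp_rot: [[-0.999, -0.052, -0.003], [-0.052, 0.999, -0.001], [0.003, -0.001, -1.0]]
force: [0.3, 0.6, -2.0]
opening: 0.437
grasp_force: 30.0
```

Request:
{"name": "step_arm", "arguments": {
  "steps": [
    [-0.004,0,0,0,0,0,0.8],
    [-0.008,0,0,0,0,0,0.8],
    [-0.012,0,0,0,0,0,0.8],
    [-0.016,0,0,0,0,0,0.8],
    [-0.02,0,0,0,0,0,0.8],
    [-0.02,0,0,0,0,0,0.8]
  ]
}}

```text
time_s: 12.95
position: [0.5859, 0.1063, 0.0741]
tcp_rot: [[-0.999, -0.052, -0.001], [-0.052, 0.999, -0.001], [0.001, -0.001, -1.0]]
force: [0.3, 0.2, -2.2]
opening: 0.433
grasp_force: 30.0
```

Request:
{"name": "step_arm", "arguments": {
  "steps": [
    [-0.008,0,0,0,0,0,0.8],
    [-0.016,0,0,0,0,0,0.8],
    [-0.024,0,0,0,0,0,0.8],
    [-0.032,0,0,0,0,0,0.8],
    [-0.04,0,0,0,0,0,0.8],
    [-0.04,0,0,0,0,0,0.8]
  ]
}}

```text
time_s: 13.45
position: [0.5984, 0.1069, 0.0741]
tcp_rot: [[-0.999, -0.052, -0.0], [-0.052, 0.999, -0.001], [0.0, -0.001, -1.0]]
force: [0.7, 1.1, -1.7]
opening: 0.436
grasp_force: 30.0
```

Request:
{"name": "step_arm", "arguments": {
  "steps": [
    [-0.006,0,0,0,0,0,0.8],
    [-0.012,0,0,0,0,0,0.8],
    [-0.018,0,0,0,0,0,0.8],
    [-0.024,0,0,0,0,0,0.8],
    [-0.024,0,0,0,0,0,0.8]
  ]
}}

```text
time_s: 13.87
position: [0.6053, 0.1073, 0.0741]
tcp_rot: [[-0.999, -0.052, -0.001], [-0.052, 0.999, -0.001], [0.001, -0.001, -1.0]]
force: [-0.7, 0.7, -1.2]
opening: 0.434
grasp_force: 30.0
```

Request:
{"name": "step_arm", "arguments": {
  "steps": [
    [-0.004,0,0,0,0,0,0.8],
    [-0.008,0,0,0,0,0,0.8],
    [-0.012,0,0,0,0,0,0.8],
    [-0.014,0,0,0,0,0,0.8],
    [-0.014,0,0,0,0,0,0.8],
    [-0.014,0,0,0,0,0,0.8]
  ]
}}

```text
time_s: 14.37
position: [0.6089, 0.1076, 0.074]
tcp_rot: [[-0.999, -0.052, -0.002], [-0.052, 0.999, -0.001], [0.002, -0.001, -1.0]]
force: [0.4, -0.1, -1.8]
opening: 0.436
grasp_force: 30.0
```

Run:
```python
from h import *
s=read_state();print(s["position"],s["force"],s["moment"])
c=cam("scene")
cv2.imwrite("pics/ins.png",cv2.resize(c["im"][180:275,225:345],(480,380),interpolation=cv2.INTER_CUBIC)[:,:,::-1])
```

```text
[0.6089 0.1076 0.074 ] [ 0.3667 -0.1064 -1.814 ] [ 0.0488 -0.0316 -0.058 ]
```

View pics/ins.png

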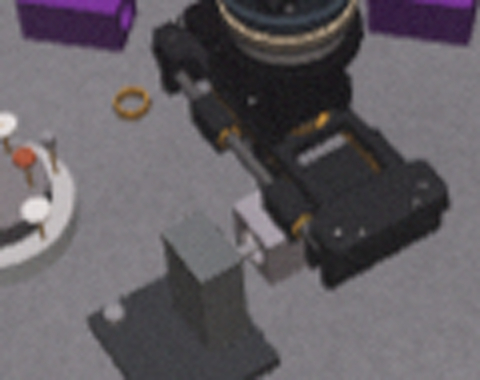

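The pin runs into the spacer, about 31 mm deep with no axial force, so this is the hole end. I'm withdrawing straight, then lifting.

Request:
{"name": "step_arm", "arguments": {
  "steps": [
    [0.02,0,0,0,0,0,0.8],
    [0.05,0,0,0,0,0,0.8],
    [0.09,0,0,0,0,0,0.8],
    [0.13,0,0,0,0,0,0.8],
    [0.18,0,0,0,0,0,0.8],
    [0.24,0,0,0,0,0,0.8],
    [0.28,0,0,0,0,0,0.8],
    [0.3,0,0,0,0,0,0.8]
  ]
}}

```text
time_s: 15.08
position: [0.5153, 0.103, 0.0741]
tcp_rot: [[-0.999, -0.052, -0.006], [-0.052, 0.999, -0.001], [0.006, -0.001, -1.0]]
force: [-1.0, -0.1, -1.7]
opening: 0.434
grasp_force: 30.0
```

Request:
{"name": "step_arm", "arguments": {
  "steps": [
    [0,-0.02,-0.08,0,0,0,0.8],
    [0,-0.06,-0.2,0,0,0,0.8],
    [0,-0.1,-0.33,0,0,0,0.8],
    [0,-0.15,-0.46,0,0,0,0.8],
    [0,-0.2,-0.59,0,0,0,0.8],
    [0,-0.25,-0.72,0,0,0,0.8],
    [0,-0.3,-0.85,0,0,0,0.8],
    [0,-0.3,-0.9,0,0,0,0.8]
  ]
}}

```text
time_s: 15.75
position: [0.5264, 0.0105, 0.3503]
tcp_rot: [[-0.999, -0.05, 0.01], [-0.05, 0.999, -0.005], [-0.009, -0.005, -1.0]]
force: [0.5, 0.6, -1.9]
opening: 0.433
grasp_force: 30.0
```

Run:
```python
from h import *
s=read_state();print(s["position"],s["joint_positions"],s["opening"])
R=np.c_[[0,0,-1.],[0,1.,0],[1.,0,0]]
a=np.arctan2(s["position"][1],s["position"][0]);R=Ro.from_euler("z",a).as_matrix()@R
go(s["position"],R)
```

```text
[0.5264 0.0105 0.3503] [ -10.9276   15.9356   88.6113   -0.1829   74.8612 -103.7522] 0.43296620104629063
shift [0. 0. 0.] turn [ 0.0247 -1.9879  0.0354] dist 0.0 89.47603400974948
```

Request:
{"name": "step_arm", "arguments": {
  "steps": [
    [0,0,-0.1,0,0,0,0.8],
    [0,0,-0.22,0,-0.1,0,0.8],
    [0,0,-0.35,0,-0.2,0,0.8],
    [0,0,-0.48,0,-0.3,0,0.8],
    [0,0,-0.61,0,-0.4,0,0.8],
    [0,0,-0.74,0,-0.5,0,0.8],
    [0,0,-0.87,0,-0.6,0,0.8],
    [0,0,-0.98,0,-0.6,0,0.8]
  ]
}}

```text
time_s: 16.42
position: [0.5211, 0.0144, 0.6405]
tcp_rot: [[-0.889, -0.052, 0.455], [-0.047, 0.999, 0.022], [-0.455, -0.001, -0.89]]
force: [-0.1, -0.7, -2.8]
opening: 0.44
grasp_force: 30.0
```

Run:
```python
from h import *
s=read_state();print(s["position"],s["joint_positions"],s["opening"])
R=Ro.from_euler("z",s["joint_positions"][0],degrees=True).as_matrix()@np.c_[[0,0,-1.],[0,1.,0],[1.,0,0]]
go([.62,0,.68],R)
```

```text
[0.5211 0.0144 0.6405] [ -15.2012   -2.8508   72.5679    8.1362   84.4104 -107.1348] 0.4402590692249444
shift [-0.3507 -0.0651  0.0316] turn [ 0.3615 -1.3857  0.2234] dist 0.10742464739447136 65.22251063858326
```

Request:
{"name": "step_arm", "arguments": {
  "steps": [
    [-0.04,-0.01,0,0.03,-0.12,0.02,0.8],
    [-0.08,-0.02,0,0.06,-0.24,0.04,0.8],
    [-0.12,-0.03,0.01,0.1,-0.36,0.06,0.8],
    [-0.16,-0.03,0.01,0.13,-0.48,0.08,0.8],
    [-0.18,-0.03,0.02,0.15,-0.6,0.1,0.8],
    [-0.18,-0.03,0.02,0.18,-0.69,0.11,0.8],
    [-0.18,-0.03,0.02,0.18,-0.69,0.11,0.8]
  ]
}}

```text
time_s: 17.0
position: [0.5728, 0.0085, 0.6516]
tcp_rot: [[-0.535, 0.104, 0.838], [0.017, 0.994, -0.112], [-0.845, -0.045, -0.533]]
force: [0.0, 0.3, -4.3]
opening: 0.431
grasp_force: 30.0
```

Run:
```python
from h import *
s=read_state();print(s["position"],s["joint_positions"],s["opening"])
R=Ro.from_euler("z",-15,degrees=True).as_matrix()@np.c_[[0,0,-1.],[0,1.,0],[1.,0,0]]
go([.62,0,.68],R)
```

```text
[0.5728 0.0085 0.6516] [ -12.3197   -8.1013   89.619     6.1001   40.9718 -100.2143] 0.43141060805685766
shift [-0.1645 -0.0162  0.0846] turn [ 0.1794 -0.7111  0.1128] dist 0.05571763805589255 33.389438331114704
```

Request:
{"name": "step_arm", "arguments": {
  "steps": [
    [-0.08,0,-0.03,0,0,0,0.8],
    [-0.16,-0.01,-0.06,0.03,-0.12,0.02,0.8],
    [-0.24,-0.01,-0.09,0.06,-0.24,0.04,0.8],
    [-0.3,-0.015,-0.12,0.1,-0.36,0.06,0.8],
    [-0.3,-0.015,-0.12,0.13,-0.48,0.08,0.8],
    [-0.3,-0.015,-0.12,0.15,-0.6,0.1,0.8],
    [-0.3,-0.015,-0.12,0.18,-0.71,0.11,0.8],
    [-0.3,-0.015,-0.12,0.18,-0.71,0.11,0.8]
  ]
}}

```text
time_s: 17.67
position: [0.5904, -0.0069, 0.7533]
tcp_rot: [[-0.075, 0.284, 0.956], [0.011, 0.959, -0.284], [-0.997, -0.011, -0.075]]
force: [0.7, -0.5, -1.5]
opening: 0.433
grasp_force: 30.0
```

Run:
```python
from h import *
s=read_state();print(s["position"],s["joint_positions"],s["opening"],s["tcp_rot"])
R=Ro.from_euler("z",-15,degrees=True).as_matrix()@np.c_[[0,0,-1.],[0,1.,0],[1.,0,0]]
go(s["position"],R)
```

```text
[ 0.5904 -0.0069  0.7533] [ -6.9008  -8.6683  93.8902 -46.7931  13.2599 -43.8641] 0.43322538722081855 [[-0.0754  0.2841  0.9558]
 [ 0.0111  0.9587 -0.2841]
 [-0.9971 -0.0108 -0.0754]]
shift [0. 0. 0.] turn [-0.034  -0.0963  0.0124] dist 0.0 4.628648317593403
```

Request:
{"name": "step_arm", "arguments": {
  "steps": [
    [0,0,0,0,0,0,0.8],
    [0,0,0,0,0,0,0.8],
    [0,0,0,0,0,0,0.8],
    [0,0,0,0,0,0,0.8]
  ]
}}

```text
time_s: 18.0
position: [0.5907, -0.0062, 0.7551]
tcp_rot: [[-0.073, 0.281, 0.957], [0.011, 0.96, -0.281], [-0.997, -0.01, -0.073]]
force: [0.0, -0.4, -1.8]
opening: 0.432
grasp_force: 30.0
```

Run:
```python
from h import *
s=read_state();print(s["position"],s["joint_positions"],s["qvel"])
R=Ro.from_euler("z",-15,degrees=True).as_matrix()@np.c_[[0,0,-1.],[0,1.,0],[1.,0,0]]
go(s["position"],R)
```

```text
[ 0.5907 -0.0062  0.7551] [ -6.9248  -8.6889  93.7357 -46.1283  13.1429 -44.5204] [-0.0168  0.0601  0.1404 -0.9709 -0.4377  0.9444]
shift [0. 0. 0.] turn [-0.0303 -0.0931  0.0119] dist 0.0 4.43663364756644
```

Request:
{"name": "step_arm", "arguments": {
  "steps": [
    [0,0,0,-0.008,-0.03,0.003,0.8],
    [0,0,0,-0.015,-0.06,0.006,0.8],
    [0,0,0,-0.03,-0.093,0.012,0.8],
    [0,0,0,-0.03,-0.093,0.012,0.8],
    [0,0,0,-0.03,-0.093,0.012,0.8],
    [0,0,0,-0.03,-0.093,0.012,0.8],
    [0,0,0,-0.03,-0.093,0.012,0.8],
    [0,0,0,-0.03,-0.093,0.012,0.8]
  ]
}}

```text
time_s: 18.67
position: [0.5907, -0.006, 0.755]
tcp_rot: [[0.0, 0.258, 0.966], [-0.0, 0.966, -0.258], [-1.0, -0.0, 0.0]]
force: [-0.5, -0.9, -2.2]
opening: 0.43
grasp_force: 30.0
```

Run:
```python
from h import *
s=read_state();print(s["time_s"],s["position"],s["joint_positions"],s["tcp_rot"],s["opening"])
c=cam("scene"); t=cam("top")
u,v=proj(c,s["position"]);a,b=proj(t,s["position"]);print(u,v,a,b)
def crop(c,u,v):
    x=int(min(max(u-60,0),520));y=int(min(max(v-60,0),280)); return cv2.resize(c["im"][y:y+120,x:x+120],(400,400),interpolation=cv2.INTER_CUBIC)
cv2.imwrite("pics/fin.png",np.hstack([crop(c,u,v),crop(t,a,b)])[:,:,::-1])
```

```text
18.6667 [ 0.5907 -0.006   0.755 ] [ -8.1158  -8.625   96.6654 -74.3439   7.1252 -15.7843] [[ 0.0004  0.2584  0.966 ]
 [-0.0003  0.966  -0.2584]
 [-1.     -0.0002  0.0005]] 0.4303436477502899
251.36518173964473 -134.56012085320114 360.9545277779582 11.202123554733504
```

View pics/fin.png

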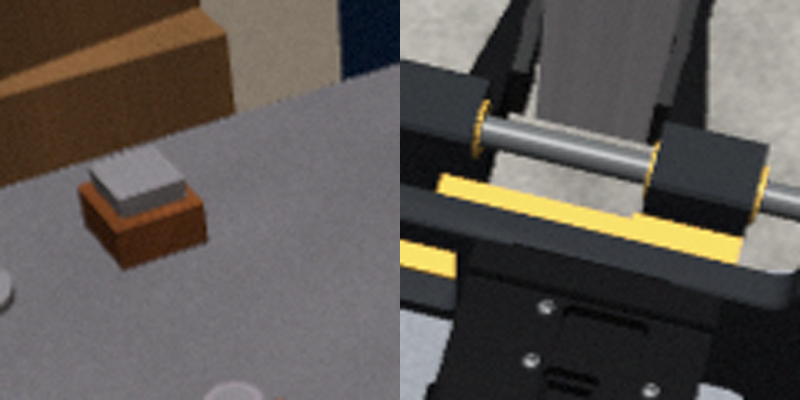

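The spacer (grey, about (600,60) in the right half) is still between the jaws. The tool is level with the hole end facing up, about 0.7 m above the bench. I'm letting it settle before handing in.

Request:
{"name": "step_arm", "arguments": {
  "steps": [
    [0,0,0,0,0,0,0.8],
    [0,0,0,0,0,0,0.8],
    [0,0,0,0,0,0,0.8],
    [0,0,0,0,0,0,0.8],
    [0,0,0,0,0,0,0.8],
    [0,0,0,0,0,0,0.8]
  ]
}}

```text
time_s: 19.27
position: [0.5907, -0.0059, 0.7544]
tcp_rot: [[-0.0, 0.258, 0.966], [-0.0, 0.966, -0.258], [-1.0, -0.001, -0.0]]
force: [-0.4, -0.6, -3.1]
opening: 0.435
grasp_force: 30.0
```

Run:
```python
from h import *
s=read_state();print(s["tcp_rot"][2],s["grasp_force"],max(abs(np.array(s["qvel"]))))
print(hand_in())
```

```text
[-1.     -0.0006 -0.0003] 29.998617118690163 0.1338961801750714
the job is handed in; nothing more can be done
None
```

The job is handed in at about 19 s: the tin stands on the honeycomb board, the pin slid about 31 mm into the spacer's hole end (the first end tried), and the gripper holds the spacer hole-up about 0.7 m above the bench.

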